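# Set the squaring jig's fence and hold the square in its corner

## Task

On the plywood squaring jig, slide the side fence by its black grip all the way out to its end stop. Then take the loose square by its wooden handle, lay it flat on the jig board and press it firmly into the corner of the two fences until both its outer faces lie flush against them. Finish while still holding it pressed there, without letting go, and leave the tape roll, the spool and the wax alone.

Things in the scene. Friction and masses are not known exactly. Their poses are not given: they have to be found in the camera images.
- jig: Squaring jig fixed to the bench: plywood board 220 x 250 mm (its x, y), 12 mm thick. Origin at the centre of its underside, on the bench; x points to the back fence, y along the direction in which the side fence slides out, z up. Parts of the jig do not move except the side fence with its grip. Board and fences are smooth (friction with the square about 0.3).
- back_fence: Straight pale wooden bar fixed along the far (+x) edge of the jig board, 20 mm wide, 250 mm long, standing 20 mm above the board. Same origin and axes as jig; its inner (working) face is the plane x = 0.085 m of the jig and looks to -x. Beyond it hand tools hang from the shelf over the bench; at the far right of the bench stands a tall lever press: keep the arm clear of both.
- side_fence (a point): Point on the side fence: an aluminium bar lying across the jig board at right angles to the back fence, 180 x 20 mm, its top 21 mm above the board, sliding along the jig's y. The point is on its inner (working) face, which looks to -y, 23 mm above the bench and level in x with the jig's origin; the face spans x from -97 to +83 mm of it. Axes as the jig.
- fence_slide (a joint): Travel of the side fence along the jig's +y, in m. 0 is the inmost position, 0.080 the end stop (small dark block on the board's +y edge). It starts between 0 and 0.03 and stays where it is left (about 2.5 N to move).
- fence_grip (a point): Centre of the black grip block that stands on the side fence's near end and moves with it: 44 mm long along the jig's x, 18 mm wide along y, 34 mm high; this point is 55 mm above the bench, the grip's top 72 mm. Under it a steel plate 26 mm wide, its top 39 mm above the bench. Axes as the jig.
- fence_corner (a point): The inside corner where the side fence's inner face meets the back fence's inner face, at the height of the board's top (12 mm above the bench). Moves with the side fence. Axes as the jig.
- square: Loose flat L of aluminium, 0.25 to 0.5 kg: two equal legs 130 mm long outside, 26 wide, 14 thick; wooden brace across at 45 degrees with an upright handle. Origin on its underside below the handle. Outer faces: x = +0.052 m (goes against the back fence) and y = +0.052 (against the side fence); legs run from their corner to -x and -y. When seated its axes are parallel to the jig's.
- square_handle (a point): Centre of the square's wooden handle, 36 mm above the square's underside: an upright rib 22 mm thick, 60 mm long, top 56 mm above the underside. Its long side runs along (1, -1) of the square's x, y axes, so fingers close on it along (1, 1), the line to the outer corner. Axes as square.
- square_corner (a point): Outer corner of the square, at its underside. Axes as square.
- tape_roll: Bystander: roll of brown paper tape, 114 mm across, 48 mm high, lying behind; origin under its centre. Leave alone.
- spool: Bystander: beige thread spool, 40 mm across, 60 mm high, standing left of the jig; origin under its centre. Leave alone.
- wax: Bystander: round yellow cake of wax, 48 mm across, 18 mm high, behind the square; origin under its centre. Leave alone.

How it is judged:
By the outcome, as a careful person would: the job done as asked, in the order asked, and still so for the second after the job is handed in, while the arm keeps its last pose, push and grip.
It also fails if it takes over 67 s, if anything falls off the work surface, if the arm or the gripper's body presses on something with over 40 N, if the wrist force passes 120 N, or if a joint passes its speed limit or range.

## Robot

A 7-joint arm with a two-finger parallel gripper is mounted at the origin on a cart in front of the work surface, level with it; the furniture and walls round the work are solid. World frame = base frame: x ahead of the robot, y to its left, z up, the work surface at z = 0. Lengths are in mm, angles in rad, forces in N, time in s.
With the tool pointing down it reaches from about 400 to 875 mm from the base axis. Payload 4.4 kg.
Tool frame: the origin (TCP) lies at the very end of the fingers, on their centre line; the grasp point (between the pads) lies 19 mm behind it; x points along the fingers, y is the direction in which the jaws open and shut, and the axes are right-handed (so a half turn about x gives the same grasp; the last joint's range is limited). The gripper opens to 85 mm and grips with 20 to 120 N. Pads are 22 mm wide; open, the fingers measure 114 mm over their backs; the gripper's body (76 mm by 85 mm) begins 54 mm behind the grasp point. The pads swing forward as they close: fully open they stand 13 mm farther back than shut.
Start: joints at [-1.398, 0.628, 0.038, 1.517, -0.027, 0.996, -0.02], TCP at [153.723, 631.575, 231.313] pointing down, gripper open.
Joint ranges: [-3.06, 3.06], [-0.37, 2.12], [-1.25, 1.32], [0.18, 2.47], [-1.1, 4.24], [0.23, 1.98], [-2.94, 2.94]. Speed limits (rad/s): [2.57, 2.57, 3.14, 3.14, 3.14, 3.14, 3.14].

## Interface

Orientations are given as [roll, pitch, yaw] about the fixed x, y, z axes, in that order (R = Rz(yaw) Ry(pitch) Rx(roll)).
In Python, from cell import readout, cams, order gives the robot as it stands. The module is installed in compiled form; this text tells all that it offers.
- The arm moves only by the shell command python3 -m creep 'ROWS'. ROWS is JSON, a list of rows, each a list of 3 entries, a list of its own where there are three numbers: the shift along the tool's x, y, z in units of 10 cm (1.0 is 10 cm), then the turn about the tool's x in units of pi/4 rad (1.0 is pi/4 rad), then the closure, from 0 (fully open) to 1 (shut). In form: [[[x, y, z], spin, gripper], ...]. A call has 1 to 20 rows; each row is the pose to reach, as a shift and turn from the pose commanded when the call began, along the tool's axes at that moment; what a row does not reach only later rows make up. A row lasts 1/10 s, in which the tool goes at most 50 mm and 8.59 degrees, less where a joint would pass 70% of its speed; a pose out of reach is approached as far as the arm can. A call with a number of a shift or a turn outside -1 to 1 is refused whole. A call with a gripper value outside its range is refused whole. The fingers move at their own pace and stop on an object; the grip force is fixed at half the most. Time passes only in rows, so rows that repeat a pose let the fingers close. It gives the time, the measured TCP pose, the force and the opening at its end, in the units of the state.
- readout.read_state(): the state, without advancing time (a new reading comes with each control period).
- cams.get_image(name): name is "scene" or "side" or "wrist"; returns the picture (480x640x3 uint8, blue, green, red); there is no depth.
- cams.get_calibration(name): a dict with "fx", "fy", "cx", "cy" (pixels), "R" (3x3) and "t" (3): a world point X has camera coordinates R X + t. Camera axes: x right, y down, z forward; pixel columns grow to the right and rows downward; lengths in mm; the calibration is good to about 2 mm. A picture is of the moment at which its call begins: read the wrist's pose just before it. get_calibration takes no time and is no camera call; for the wrist camera it gives the pose at the moment of the call.
- order.finish_job(): hands the job in, once; it reports no verdict.
The state is a dict: "clock": time; "qpos": joint angles; "qd": joint speeds; "tau": joint torques, N m; "eef_pos": TCP position; "tool_rot": TCP orientation; "force": force on the tool from outside, world axes, zero at the start; "torque": the same for the moment, N m; "width": finger opening in mm.
Only numpy, scipy, OpenCV 4.12 (cv2) and the standard library are available. Lean on these libraries where they do the work, as an engineer would, in place of code of your own. Each camera call takes 0.05 s, during which the arm holds its last target.

## Working session

There is one attempt and no reset: what is moved stays moved. The work goes in short steps, Python scripts to look and compute and a shell command to move; the robot and the scene stay as the last step left them, time stands still between calls to the robot, and variables do not carry over. Pictures are saved under pics/ and viewed, and the job is handed in when it is done.

```bash
mkdir -p pics
python3 - <<'E'
from cell import readout,cams
import cv2
s=readout.read_state();print(s)
for n in("scene","side","wrist"):
    c=cams.get_calibration(n);print(n,c)
    cv2.imwrite(f"pics/{n}0.png",cams.get_image(n))
E
```

```text
{'clock': 0.0, 'qpos': array([-1.39777243,  0.62933613,  0.03841665,  1.51838819, -0.02703378,
        0.99627335, -0.01999801]), 'qd': array([-1.70735560e-04,  2.34817119e-04, -8.84752220e-05, -1.04739689e-03,
       -1.34445634e-03, -8.06513018e-04,  5.67442444e-04]), 'tau': array([ 4.87405705e-04, -5.63393605e+01,  1.22616660e+00, -1.93454808e+01,
        1.09517999e-02,  1.04465240e-02,  5.30303225e-06]), 'eef_pos': array([153.56376089, 630.9540156 , 230.38862727]), 'tool_rot': array([-1.58058637,  1.56890784, -1.81940664]), 'force': array([-0.13924147,  0.61062571,  0.5121893 ]), 'torque': array([-0.00278789, -0.02165254,  0.03905145]), 'width': 85.42041752680757}
scene {'fx': 548.2378283213916, 'fy': 548.2378283213916, 'cx': 317.02539305302054, 'cy': 226.83923922648958, 'R': array([[ 0.81608705, -0.57764606,  0.01808231],
       [-0.40565921, -0.59483153, -0.69398563],
       [ 0.41163399,  0.55901743, -0.71976175]]), 't': array([-376.00078589,  316.36927286, 1147.73630895])}
side {'fx': 549.5565420968644, 'fy': 549.5565420968644, 'cx': 317.17867515486813, 'cy': 240.51679434276798, 'R': array([[ 0.80429204, -0.59378397, -0.02312824],
       [-0.21738758, -0.25778652, -0.9414291 ],
       [ 0.55304336,  0.76221172, -0.3364169 ]]), 't': array([-356.76822493,  215.20117437,  767.25385016])}
wrist {'fx': 424.01842167483255, 'fy': 424.01842167483255, 'cx': 323.5167369511387, 'cy': 235.91270137604263, 'R': array([[ 2.36653741e-01,  9.71593634e-01, -9.04561715e-04],
       [ 9.35010838e-01, -2.27489902e-01,  2.72035065e-01],
       [ 2.64101759e-01, -6.52238907e-02, -9.62286914e-01]]), 't': array([-649.6287651 ,  -36.0192425 ,  379.16838524])}
```

View pics/scene0.png

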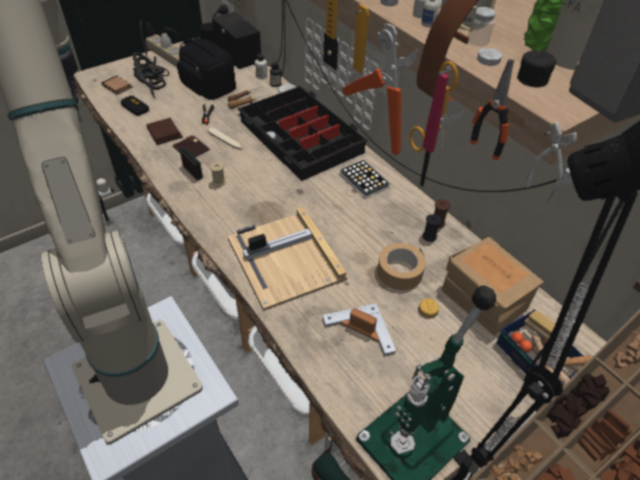

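View pics/side0.png

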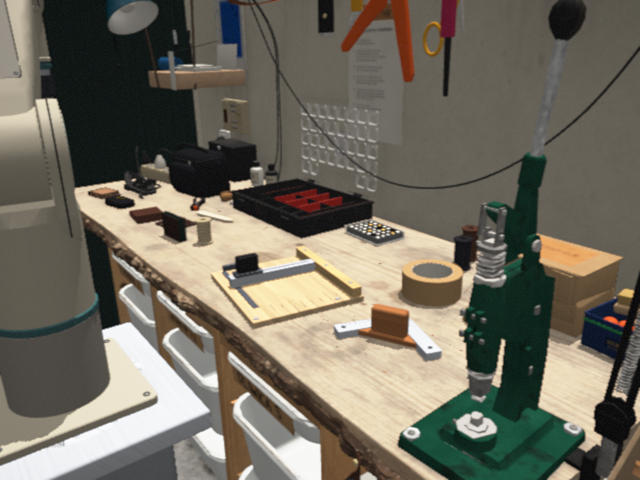

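View pics/wrist0.png

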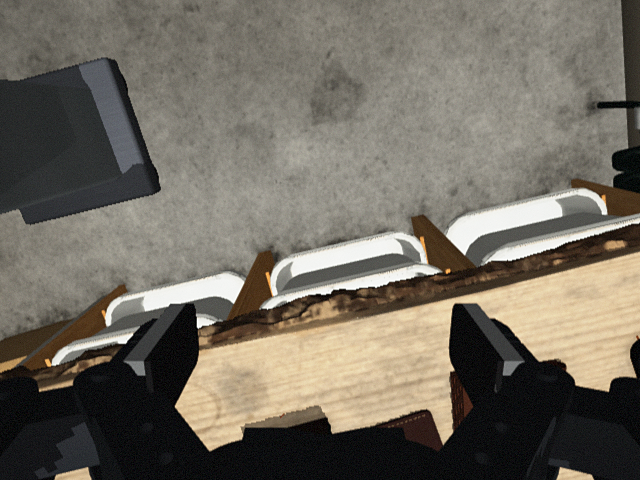

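Scene shows the jig around (290,255), the square around (360,325), the press at bottom right and the spool at (217,175). I'll enlarge these.

Run:
```python
import cv2
a=cv2.imread("pics/scene0.png")[200:365,215:415]
cv2.imwrite("pics/sc_c.png",cv2.resize(a,None,fx=4,fy=3.6,interpolation=3) if 0 else cv2.resize(a[:150],None,fx=4,fy=4,interpolation=3))
a=cv2.imread("pics/side0.png")[235:370,205:405]
cv2.imwrite("pics/si_c.png",cv2.resize(a,None,fx=4,fy=4,interpolation=3))
a=cv2.imread("pics/scene0.png")[290:365,310:410]
cv2.imwrite("pics/sq_c.png",cv2.resize(a,None,fx=8,fy=8,interpolation=3))
```

```text
(no output)
```

View pics/sc_c.png

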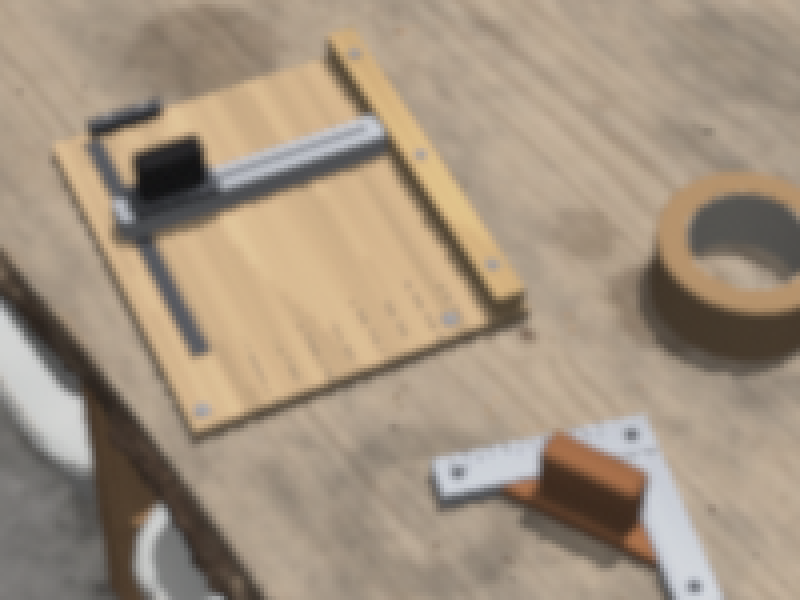

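View pics/si_c.png

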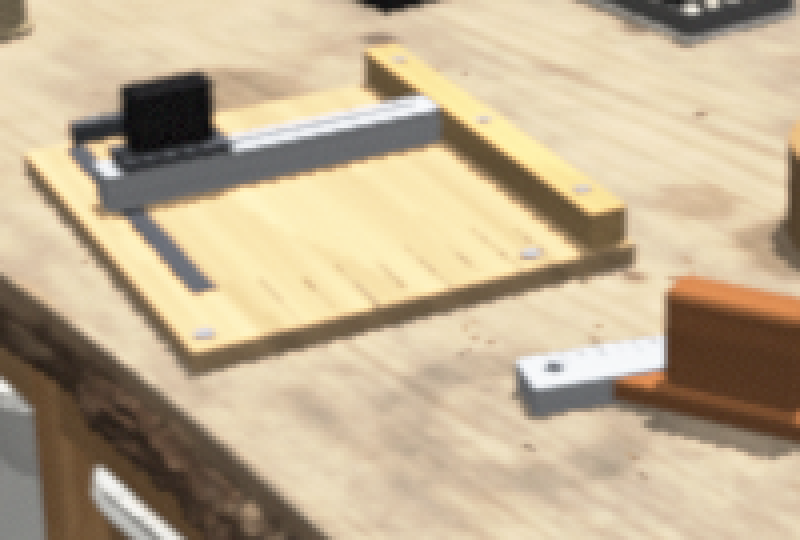

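View pics/sq_c.png

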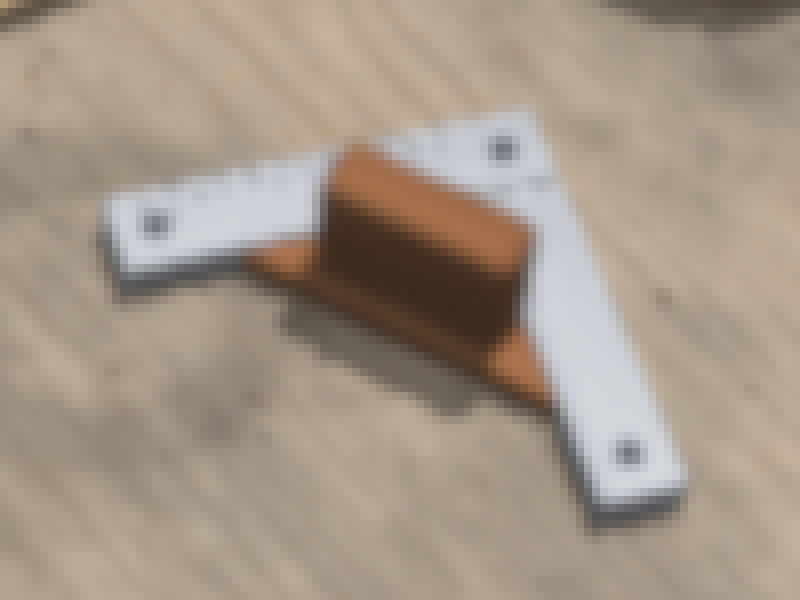

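```bash
cat > h.py <<'E'
import numpy as np
from scipy.optimize import least_squares
def proj(c,X):
    p=X@c["R"].T+c["t"]; return np.c_[c["fx"]*p[:,0]/p[:,2]+c["cx"],c["fy"]*p[:,1]/p[:,2]+c["cy"]]
def T(p,m):
    x,y,a=p[:3];m=np.array(m,float);c,s=np.cos(a),np.sin(a)
    return np.c_[x+c*m[:,0]-s*m[:,1],y+s*m[:,0]+c*m[:,1],m[:,2]]
def fit(obs,p0):
    # obs: list of (cal,model pts,pixels)
    f=lambda p:np.concatenate([(proj(c,T(p,m))-np.array(u)).ravel() for c,m,u in obs])
    r=least_squares(f,p0,loss="soft_l1",f_scale=1.); return r.x,[ (proj(c,T(r.x,m))-np.array(u)).round(1).tolist() for c,m,u in obs]
def ray(c,u,z):
    d=c["R"].T@np.array([(u[0]-c["cx"])/c["fx"],(u[1]-c["cy"])/c["fy"],1]);o=-c["R"].T@c["t"]
    return o+d*(z-o[2])/d[2]
E
cat > m.py <<'E'
from h import *
from cell import cams
S=cams.get_calibration("scene");D=cams.get_calibration("side")
sc=lambda L:np.array(L)/4.+[215,200]
sd=lambda L:np.array(L)/4.+[205,235]
sq=lambda L:np.array(L)/8.+[310,290]
M=[(-110,125,12),(-110,-125,12),(110,-125,12),(105,-125,32),(85,-125,32),(85,125,32)]
j,r=fit([(S,M,sc([(53,145),(194,430),(524,310),(524,290),(490,303),(328,38)])),
 (D,M,sd([(25,160),(193,350),(632,245),(625,207),(590,213),(365,52)]))],[600,0,0])
print("jig",j,r)
q,r=fit([(S,[(52,52,14),(-78,52,14),(-78,26,14),(52,-78,14),(26,-78,14)],sq([(533,108),(103,200),(120,278),(690,470),(598,505)]))],[600,-200,0])
print("sq",q,r)
for n,c,u,z in [("fence near in",S,sc([(125,225)])[0],33),("fence near in",D,sd([(103,178)])[0],33),("far in",S,sc([(385,138)])[0],33),("far in",D,sd([(440,108)])[0],33),
 ("grip",S,sc([(203,138)])[0],72),("grip",S,sc([(135,150)])[0],72),("grip",D,sd([(122,85)])[0],72),("grip",D,sd([(209,75)])[0],72)]:
    w=ray(c,u,z); a=j[2]; d=w[:2]-j[:2]; print(n,w.round(1),"jig",(np.array([[np.cos(a),np.sin(a)],[-np.sin(a),np.cos(a)]])@d).round(1))
E
python3 m.py
```

```text
jig [ 4.33976427e+02  9.90445056e+01 -1.78198730e-01] [[[-0.7, -0.4], [-1.0, 0.8], [1.5, 0.1], [0.1, 0.5], [1.1, -0.1], [-0.4, -0.6]], [[-0.5, -2.7], [-1.4, 0.4], [1.2, -0.6], [0.7, -0.4], [-0.1, 0.3], [-0.0, -1.0]]]
sq [ 461.29722206 -173.82941659   -6.6278874 ] [[[-0.6, -0.4], [-0.6, -0.1], [0.5, -0.5], [0.1, 1.6], [0.4, -0.0]]]
fence near in [344.7 137.2  33. ] jig [-94.6  21.7]
fence near in [341.  137.8  33. ] jig [-98.4  21.7]
far in [517.9 107.3  33. ] jig [81.2 23. ]
far in [518. 107.  33.] jig [81.3 22.7]
grip [404.8 140.3  72. ] jig [-36.1  35.4]
grip [365.5 155.   72. ] jig [-77.4  43. ]
grip [361.1 150.   72. ] jig [-80.8  37.2]
grip [400.3 134.6  72. ] jig [-39.4  29. ]
```

```bash
cat > go.py <<'E'
import sys,numpy as np
from scipy.spatial.transform import Rotation as Ro
from cell import readout
def go(x,y,z,jaw):
    s=readout.read_state();R=Ro.from_euler("xyz",s["tool_rot"]).as_matrix()
    d=R.T@(np.array([x,y,z])-s["eef_pos"])/100
    cur=np.arctan2(R[1,1],R[0,1]); des=np.deg2rad(jaw)
    # spin about tool x (down): + spin turns jaw by sign
    sg=np.sign(R[2,0]); dd=(des-cur+np.pi/2)%np.pi-np.pi/2
    print("t",round(float(s["clock"]),2),"pos",s["eef_pos"].round(1),"jaw",np.rad2deg(cur).round(1),"w",round(float(s["width"]),1),"F",s["force"].round(1))
    print("shift",d.round(3),"spin",(sg*dd/(np.pi/4)).round(3),"q",s["qpos"].round(2)); print("R",R.round(3).tolist())
if __name__=="__main__": go(*map(float,sys.argv[1:5]))
E
python3 go.py 383 141 150 79.8
python3 - <<'E'
from h import *; from cell import cams
S=cams.get_calibration("scene")
print("spool",ray(S,(217,166),60),"tape",ray(S,(401,259),48),"wax",ray(S,(429,306),18),"press top",ray(S,(484,297),300),ray(S,(412,425),0))
E
```

```text
t 0.15 pos [153.6 631.1 230.6] jaw 76.3 w 85.3 F [ 0.3  0.9 -0. ]
shift [ 0.812 -4.218  3.388] spin -0.077 q [-1.4   0.63  0.04  1.52 -0.03  1.   -0.02]
R [[-0.0, 0.237, 0.972], [-0.001, 0.972, -0.237], [-1.0, -0.001, 0.0]]
spool [435.51280149 451.44694529  60.        ] tape [642.58681391 -93.10010332  48.        ] wax [ 621.40079034 -220.54017303   18.        ] press top [ 532.67396789 -382.99838564  300.        ] [ 404.82030804 -405.23959816    0.        ]
```

```bash
P="python3 -m creep"; python3 -m creep '[[[0,-0.3,0.24],0,0],[[0,-0.65,0.52],0,0],[[0,-1,0.8],0,0],[[0,-1,0.8],0,0]]'; python3 -m creep '[[[0,-0.35,0.28],0,0],[[0,-0.7,0.56],0,0],[[0,-1,0.8],0,0],[[0,-1,0.8],0,0]]'; python3 -m creep '[[[0,-0.35,0.28],0,0],[[0,-0.7,0.56],0,0],[[0,-1,0.8],0,0],[[0,-1,0.8],0,0]]'; python3 go.py 383 141 150 79.8
```

```text
clock: 0.55
eef_pos: [211.8, 508.6, 231.0]
tool_rot: [-1.099, 1.564, -1.345]
force: [0.4, 0.4, 0.3]
width: 85.3
clock: 0.95
eef_pos: [264.4, 394.0, 231.2]
tool_rot: [-1.236, 1.567, -1.482]
force: [0.6, 0.6, 0.4]
width: 85.2
clock: 1.35
eef_pos: [317.8, 279.1, 231.3]
tool_rot: [-1.253, 1.568, -1.5]
force: [0.7, 1.0, 0.2]
width: 85.7
t 1.35 pos [317.8 279.1 231.3] jaw 75.9 w 85.7 F [0.7 1.  0.2]
shift [ 0.817 -1.178  0.969] spin -0.087 q [-0.84  0.31  0.07  2.11 -0.03  0.72  0.57]
R [[0.0, 0.244, 0.97], [-0.003, 0.97, -0.244], [-1.0, -0.002, 0.001]]
```

```bash
python3 -m creep '[[[0,-0.35,0.28],-0.09,0],[[0,-0.7,0.56],-0.09,0],[[0,-0.85,0.8],-0.09,0],[[0,-0.85,0.8],-0.09,0],[[0,-0.85,0.8],-0.09,0]]'; python3 go.py 383 141 150 79.8
python3 - <<'E'
from cell import cams
import cv2
print(cams.get_calibration("wrist"))
cv2.imwrite("pics/w1.png",cams.get_image("wrist"))
E
```

```text
clock: 1.85
eef_pos: [373.8, 182.9, 231.3]
tool_rot: [1.729, 1.57, 1.56]
force: [-1.1, -0.5, 0.6]
width: 85.4
t 1.85 pos [373.8 182.9 231.3] jaw 80.4 w 85.4 F [-1.1 -0.5  0.6]
shift [ 0.812 -0.399  0.161] spin 0.012 q [-0.59  0.3   0.08  2.13 -0.04  0.71  0.92]
R [[0.0, 0.168, 0.986], [0.001, 0.986, -0.168], [-1.0, 0.001, -0.0]]
{'fx': 424.01842167483255, 'fy': 424.01842167483255, 'cx': 323.5167369511387, 'cy': 235.91270137604263, 'R': array([[ 0.16769271,  0.98583813,  0.0015317 ],
       [ 0.9486201 , -0.16178436,  0.27192964],
       [ 0.26832641, -0.04414761, -0.96231592]]), 't': array([-243.74325274, -361.18816777,  287.11904194])}
```

View pics/w1.png

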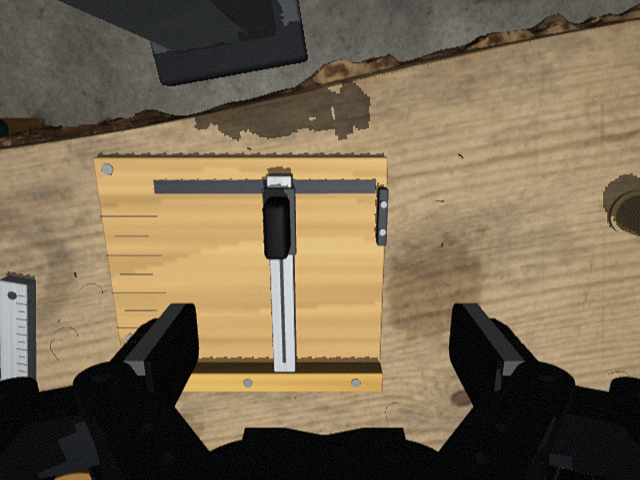

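Run:
```python
import cv2
a=cv2.imread("pics/w1.png")[145:295,240:400]
cv2.imwrite("pics/w1c.png",cv2.resize(a,None,fx=4,fy=4,interpolation=3))
```

```text
(no output)
```

View pics/w1c.png

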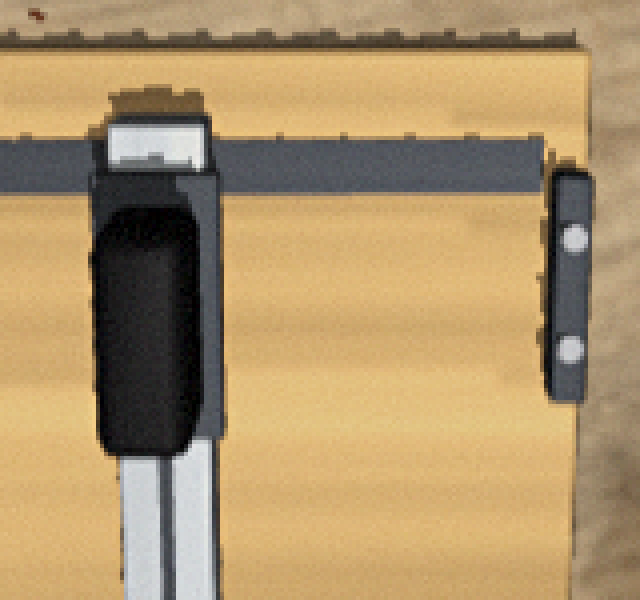

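```bash
cat > m2.py <<'E'
from h import *
from cell import cams
W={'fx':424.018,'fy':424.018,'cx':323.517,'cy':235.913,'R':np.array([[ 0.16769271,0.98583813,0.0015317],[0.9486201,-0.16178436,0.27192964],[0.26832641,-0.04414761,-0.96231592]]),'t':np.array([-243.74325274,-361.18816777,287.11904194])}
w=lambda L:np.array(L)/4.+[240,145]
M=[(-110,125,12),(-110,-125,12),(85,125,32),(105,125,32)]
j,r=fit([(W,M,[(387.5,157),(95,157.5),(382,375),(382,390)])],[434,99,-.178])
print(j,r)
a=j[2]
for n,u,z in [("fnear in",(107,125),33),("fnear out",(208,125),33),("fin",(120,560),33),("fout",(216,560),33),("plate nr",(220,175),39),("plate far r",(222,438),39),("plate near l",(93,175),39),("griptop far L",(102,455),72),("griptop farR",(187,455),72),("ctr",(143,345),72),("stop",(548,300),33)]:
    p=ray(W,w([u])[0],z);d=p[:2]-j[:2];print(n,p.round(1),(np.array([[np.cos(a),np.sin(a)],[-np.sin(a),np.cos(a)]])@d).round(1))
E
python3 m2.py
```

```text
[ 4.36300897e+02  1.01683007e+02 -1.68679202e-01] [[[0.7, 0.4], [-2.8, -0.1], [0.6, -2.1], [-0.2, 1.6]]]
fnear in [344.9 142.1  33. ] [-96.9  24.5]
fnear out [348.3 162.2  33. ] [-96.9  44.9]
fin [437.6 125.8  33. ] [-2.8 23.9]
fout [441.  146.2  33. ] [-2.8 44.7]
plate nr [357.7 163.2  39. ] [-87.8  47.5]
plate far r [412.1 153.4  39. ] [-32.6  46.9]
plate near l [353.5 138.3  39. ] [-87.8  22.2]
griptop far L [401.2 134.5  72. ] [-40.1  26.5]
griptop farR [403.9 150.3  72. ] [-40.1  42.5]
ctr [381.4 146.4  72. ] [-61.6  34.9]
stop [395.7 224.9  33. ] [-60.7 114.6]
```

```bash
python3 go.py 382 146 46 80.1; python3 -m creep '[[[0,-0.2,0.1],0,0],[[0.3,-0.35,0.142],0,0],[[0.65,-0.35,0.142],0,0],[[1,-0.35,0.142],0,0],[[1,-0.35,0.142],0,0]]';  python3 go.py 382 146 46 80.1
```

```text
t 1.9 pos [373.2 183.4 231.2] jaw 80.5 w 85.6 F [-0.5  0.4 -0.2]
shift [ 1.852 -0.355  0.15 ] spin 0.008 q [-0.59  0.3   0.08  2.13 -0.04  0.71  0.92]
R [[-0.0, 0.166, 0.986], [0.001, 0.986, -0.166], [-1.0, 0.001, -0.001]]
clock: 2.4
eef_pos: [378.5, 145.5, 128.4]
tool_rot: [-2.653, 1.563, -2.818]
force: [-0.1, 0.2, 0.5]
width: 85.5
t 2.4 pos [378.5 145.5 128.4] jaw 80.5 w 85.5 F [-0.1  0.2  0.5]
shift [0.823 0.014 0.039] spin 0.01 q [-0.48  0.49  0.06  2.26 -0.08  0.4   1.05]
R [[-0.008, 0.164, 0.986], [-0.003, 0.986, -0.164], [-1.0, -0.004, -0.007]]
```

```bash
python3 -m creep '[[[0.25,0.01,0.03],0,0],[[0.5,0.01,0.03],0,0],[[0.7,0.01,0.03],0,0],[[0.8,0.01,0.03],0,0],[[0.8,0.01,0.03],0,0]]';  python3 go.py 382 146 46 80.1
python3 - <<'E'
from cell import cams
import cv2
cv2.imwrite("pics/w2.png",cams.get_image("wrist"))
E
```

```text
clock: 2.9
eef_pos: [384.5, 148.4, 53.3]
tool_rot: [2.114, 1.566, 1.949]
force: [-0.3, 0.6, 0.1]
width: 85.5
t 2.9 pos [384.5 148.4  53.3] jaw 80.5 w 85.5 F [-0.3  0.6  0.1]
shift [ 0.073 -0.028 -0.021] spin 0.009 q [-0.6   0.68  0.25  2.31 -0.75  0.24  1.73]
R [[-0.002, 0.165, 0.986], [0.005, 0.986, -0.165], [-1.0, 0.004, -0.003]]
```

View pics/w2.png

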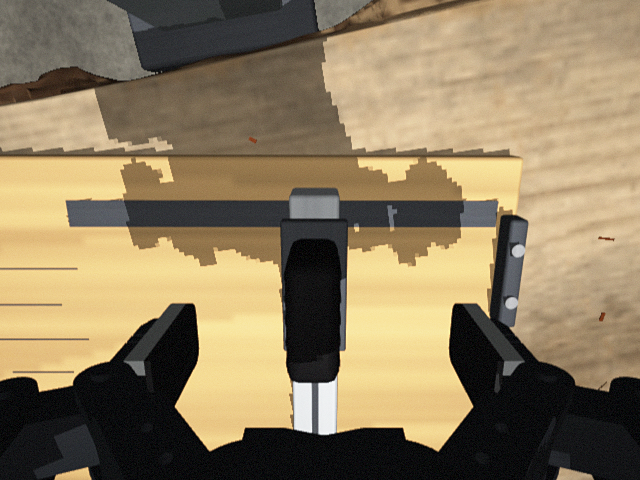

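```bash
python3 -m creep '[[[0,0,0],0,1],[[0,0,0],0,1],[[0,0,0],0,1],[[0,0,0],0,1],[[0,0,0],0,1],[[0,0,0],0,1],[[0,0,0],0,1]]';  python3 go.py 382 146 46 80.1
python3 - <<'E'
from cell import cams
import cv2
cv2.imwrite("pics/w3.png",cams.get_image("wrist"))
E
```

```text
clock: 3.65
eef_pos: [384.2, 145.8, 53.2]
tool_rot: [2.641, 1.568, 2.473]
force: [-0.5, -0.1, 7.1]
width: 16.8
t 3.65 pos [384.2 145.8  53.2] jaw 80.3 w 16.8 F [-0.5 -0.1  7.1]
shift [ 0.072 -0.001 -0.022] spin 0.005 q [-0.6   0.68  0.25  2.31 -0.74  0.23  1.72]
R [[-0.002, 0.168, 0.986], [0.002, 0.986, -0.168], [-1.0, 0.001, -0.003]]
```

View pics/w3.png

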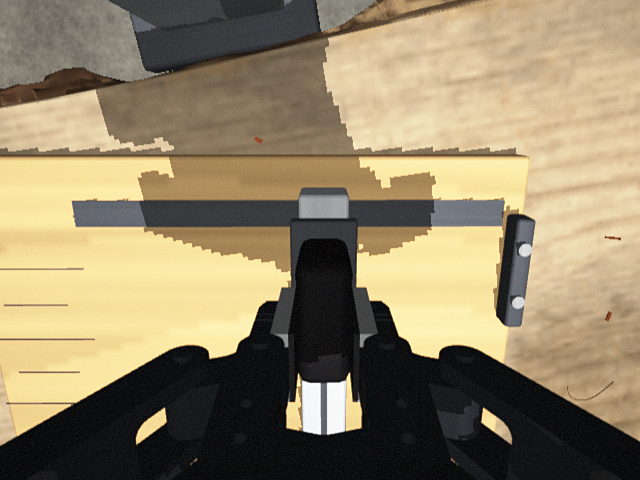

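```bash
python3 -m creep '[[[0,0.1,0],0,1],[[0,0.2,0],0,1],[[0,0.3,0],0,1],[[0,0.4,0],0,1],[[0,0.5,0],0,1],[[0,0.5,0],0,1]]';  python3 go.py 382 146 46 80.1
```

```text
clock: 4.3
eef_pos: [392.8, 196.5, 53.2]
tool_rot: [2.412, 1.567, 2.244]
force: [-1.1, 1.9, 6.2]
width: 16.6
t 4.3 pos [392.8 196.5  53.2] jaw 80.4 w 16.6 F [-1.1  1.9  6.2]
shift [ 0.071 -0.516 -0.023] spin 0.007 q [-0.74  0.7   0.32  2.24 -0.74  0.31  1.62]
R [[-0.002, 0.166, 0.986], [0.003, 0.986, -0.166], [-1.0, 0.002, -0.003]]
```

```bash
python3 -m creep '[[[0,0.05,0],0,1],[[0,0.1,0],0,1],[[0,0.13,0],0,1],[[0,0.15,0],0,1],[[0,0.15,0],0,1]]';  python3 go.py 382 146 46 80.1;python3 -m creep '[[[0,0.03,0],0,1],[[0,0.05,0],0,1],[[0,0.05,0],0,1]]';  python3 go.py 382 146 46 80.1
python3 - <<'E'
from cell import cams
import cv2
cv2.imwrite("pics/w4.png",cams.get_image("wrist"))
E
```

```text
clock: 4.8
eef_pos: [395.1, 209.6, 53.2]
tool_rot: [2.847, 1.568, 2.678]
force: [-0.8, -1.1, 7.6]
width: 16.6
t 4.8 pos [395.1 209.6  53.2] jaw 80.3 w 16.6 F [-0.8 -1.1  7.6]
shift [ 0.071 -0.649 -0.022] spin 0.005 q [-0.78  0.71  0.34  2.21 -0.73  0.33  1.59]
R [[-0.003, 0.168, 0.986], [0.001, 0.986, -0.168], [-1.0, 0.001, -0.003]]
clock: 5.1
eef_pos: [395.9, 214.4, 53.2]
tool_rot: [2.914, 1.568, 2.745]
force: [-1.7, -0.5, 7.3]
width: 17.0
t 5.1 pos [395.9 214.4  53.2] jaw 80.3 w 17.0 F [-1.7 -0.5  7.3]
shift [ 0.071 -0.697 -0.022] spin 0.005 q [-0.79  0.71  0.34  2.21 -0.73  0.34  1.58]
R [[-0.003, 0.168, 0.986], [0.001, 0.986, -0.168], [-1.0, 0.001, -0.003]]
```

View pics/w4.png

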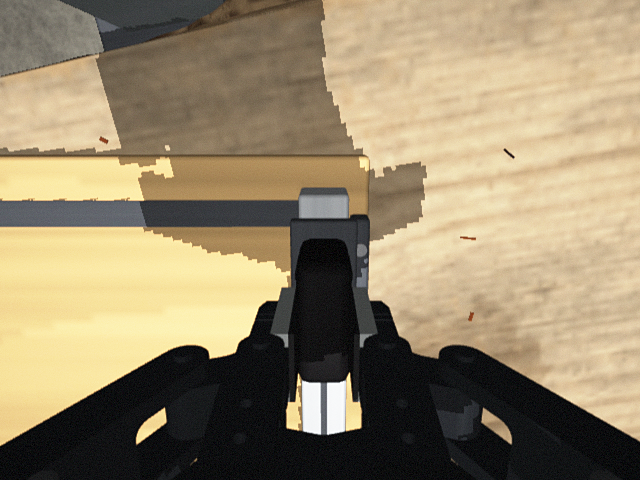

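```bash
python3 -m creep '[[[0,0.02,0],0,1],[[0,0.04,0],0,1],[[0,0.04,0],0,1]]';python3 -m creep '[[[0,0.02,0],0,1],[[0,0.04,0],0,1],[[0,0.04,0],0,1]]';  python3 go.py 382 146 46 80.1
```

```text
clock: 5.45
eef_pos: [395.8, 214.5, 53.1]
tool_rot: [-2.258, 1.566, -2.429]
force: [-1.8, -10.3, 10.8]
width: 16.5
clock: 5.75
eef_pos: [395.8, 214.6, 53.1]
tool_rot: [-1.969, 1.562, -2.143]
force: [-3.9, -19.2, 16.4]
width: 16.7
t 5.75 pos [395.8 214.6  53.1] jaw 80.0 w 16.7 F [ -3.9 -19.2  16.4]
shift [ 0.077 -0.699 -0.017] spin -0.001 q [-0.81  0.71  0.36  2.2  -0.73  0.35  1.57]
R [[-0.005, 0.173, 0.985], [-0.008, 0.985, -0.173], [-1.0, -0.008, -0.004]]
```

Force rose to 19 N with no motion, so the fence is at its stop. I'll relax, release and lift.

```bash
python3 -m creep '[[[0,-0.03,0],0,1],[[0,-0.06,0],0,1],[[0,-0.06,0],0,0],[[0,-0.06,0],0,0],[[0,-0.06,0],0,0],[[0,-0.06,0],0,0],[[0,-0.06,0],0,0],[[-0.2,-0.06,0],0,0],[[-0.5,-0.06,0],0,0],[[-0.9,-0.06,0],0,0],[[-1,-0.06,0],0,0],[[-1,-0.06,0],0,0]]'; python3 -m creep '[[[-0.4,-0.2,0],0,0],[[-0.9,-0.5,0],0,0],[[-0.9,-0.9,0],0,0],[[-0.9,-1,0],0,0],[[-0.9,-1,0],0,0]]'
python3 - <<'E'
from cell import cams
import cv2
c=cams.get_calibration("wrist");print(c)
cv2.imwrite("pics/w5.png",cams.get_image("wrist"))
E
python3 go.py 455 -170 150 25
```

```text
clock: 6.95
eef_pos: [397.1, 217.5, 153.7]
tool_rot: [1.782, 1.568, 1.615]
force: [-0.2, 0.6, 0.1]
width: 85.4
clock: 7.45
eef_pos: [378.9, 116.9, 241.8]
tool_rot: [3.084, 1.566, 2.913]
force: [-0.5, 0.7, -0.1]
width: 85.2
{'fx': 424.01842167483255, 'fy': 424.01842167483255, 'cx': 323.5167369511387, 'cy': 235.91270137604263, 'R': array([[ 0.170485  ,  0.98535972,  0.001042  ],
       [ 0.94939485, -0.16454534,  0.26753365],
       [ 0.26378834, -0.04462121, -0.96354795]]), 't': array([-180.42268823, -378.47458791,  295.02773655])}
t 7.5 pos [379.3 118.2 241.6] jaw 80.3 w 85.6 F [ 0.4  1.  -0.2]
shift [ 0.91  -2.714  1.236] spin 1.229 q [-0.96  0.33  0.78  2.17 -0.34  0.77  1.44]
R [[-0.004, 0.168, 0.986], [0.001, 0.986, -0.168], [-1.0, 0.0, -0.005]]
```

View pics/w5.png

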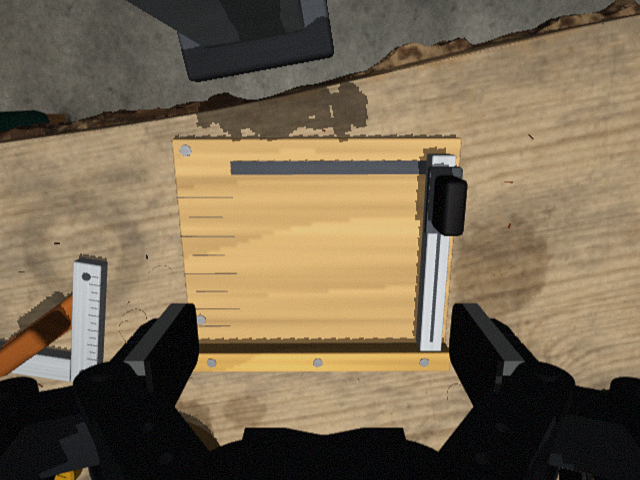

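Run:
```python
import cv2
a=cv2.imread("pics/w5.png")
b=cv2.resize(a[125:265,390:480],None,fx=4,fy=4,interpolation=3)
c=cv2.resize(a[255:395,380:480],None,fx=4,fy=4,interpolation=3)
cv2.imwrite("pics/w5c.png",cv2.hconcat([b,c]))
```

```text
(no output)
```

View pics/w5c.png

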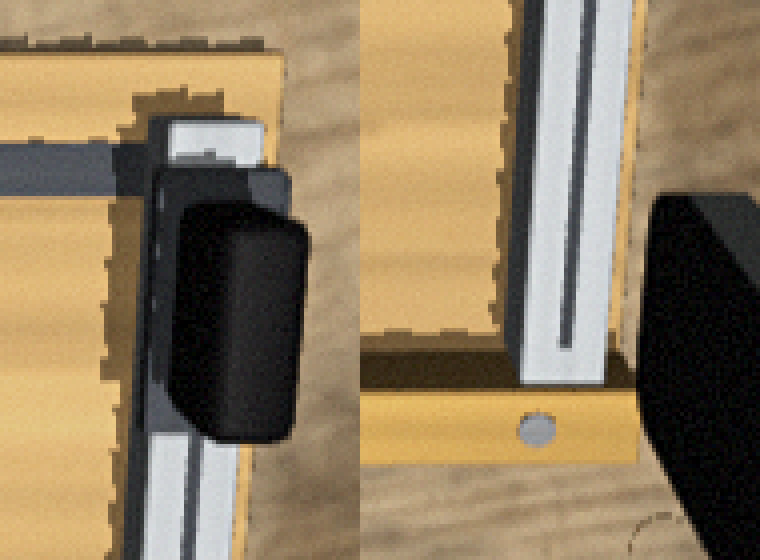

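```bash
cat > m3.py <<'E'
from h import *
W={'fx':424.018,'fy':424.018,'cx':323.517,'cy':235.913,'R':np.array([[ 0.170485  ,  0.98535972,  0.001042  ],
       [ 0.94939485, -0.16454534,  0.26753365],
       [ 0.26378834, -0.04462121, -0.96354795]]), 't': np.array([-180.42268823, -378.47458791,  295.02773655])}
from cell import cams
S=cams.get_calibration("scene");D=cams.get_calibration("side")
M=[(-110,125,12),(-110,-125,12),(85,125,32),(105,125,32)]
PX=[(461,139.2),(174,139),(450,352.7),(449.5,370.7)]
j,r=fit([(W,M,PX)],[434,99,-.178]); print(j,r)
from m import sc,sd
M2=[(-110,125,12),(-110,-125,12),(110,-125,12),(105,-125,32),(85,-125,32),(85,125,32)]
j,r=fit([(W,M,PX),(S,M2,sc([(53,145),(194,430),(524,310),(524,290),(490,303),(328,38)])),
 (D,M2,sd([(25,160),(193,350),(632,245),(625,207),(590,213),(365,52)]))],[434,99,-.178]); print(j,r)
a=j[2]
for n,u in [("near in",(432,156.2)),("far in",(420.5,350.7))]:
    p=ray(W,u,33);d=p[:2]-j[:2];print(n,p,(np.array([[np.cos(a),np.sin(a)],[-np.sin(a),np.cos(a)]])@d).round(1))
E
python3 m3.py
```

```text
[ 4.36616223e+02  1.01724898e+02 -1.70687051e-01] [[[1.1, -0.4], [-2.6, -0.0], [0.8, 0.1], [-0.4, 0.9]]]
jig [ 4.33976427e+02  9.90445056e+01 -1.78198730e-01] [[[-0.7, -0.4], [-1.0, 0.8], [1.5, 0.1], [0.1, 0.5], [1.1, -0.1], [-0.4, -0.6]], [[-0.5, -2.7], [-1.4, 0.4], [1.2, -0.6], [0.7, -0.4], [-0.1, 0.3], [-0.0, -1.0]]]
sq [ 461.29722206 -173.82941659   -6.6278874 ] [[[-0.6, -0.4], [-0.6, -0.1], [0.5, -0.5], [0.1, 1.6], [0.4, -0.0]]]
fence near in [344.7 137.2  33. ] jig [-94.6  21.7]
fence near in [341.  137.8  33. ] jig [-98.4  21.7]
far in [517.9 107.3  33. ] jig [81.2 23. ]
far in [518. 107.  33.] jig [81.3 22.7]
grip [404.8 140.3  72. ] jig [-36.1  35.4]
grip [365.5 155.   72. ] jig [-77.4  43. ]
grip [361.1 150.   72. ] jig [-80.8  37.2]
grip [400.3 134.6  72. ] jig [-39.4  29. ]
[ 4.35876372e+02  1.01253026e+02 -1.74329182e-01] [[[0.9, -0.7], [-3.0, -1.4], [-0.2, -0.0], [-1.4, 0.7]], [[-0.6, -1.1], [-0.5, -0.1], [1.6, -1.1], [0.3, -0.6], [1.3, -1.2], [-0.5, -1.4]], [[-0.3, -3.1], [-0.7, -0.4], [1.3, -1.4], [0.8, -1.2], [0.1, -0.5], [-0.2, -1.4]]]
near in [357.12121368 211.6349069   33.        ] [-96.7  95. ]
far in [533.88857376 182.59710696  33.        ] [82.4 97.1]
```

```bash
python3 -m creep '[[[0,-0.3,0.12],0.1,0],[[0,-0.65,0.27],0.25,0],[[0,-1,0.41],0.4,0],[[0,-1,0.41],0.5,0],[[0,-1,0.41],0.5,0]]'; python3 go.py 440 -130 230 25
python3 - <<'E'
from cell import cams
import cv2
cv2.imwrite("pics/s6.png",cams.get_image("scene"))
E
```

```text
clock: 8.0
eef_pos: [403.8, 12.8, 241.2]
tool_rot: [-2.501, 1.566, -3.063]
force: [-0.3, 0.5, -0.1]
width: 85.6
t 8.0 pos [403.8  12.8 241.2] jaw 57.8 w 85.6 F [-0.3  0.5 -0.1]
shift [ 0.111 -1.016  1.067] spin 0.729 q [-0.76  0.38  0.89  2.15 -0.41  0.79  1.4 ]
R [[-0.005, 0.533, 0.846], [-0.0, 0.846, -0.533], [-1.0, -0.003, -0.004]]
```

View pics/s6.png

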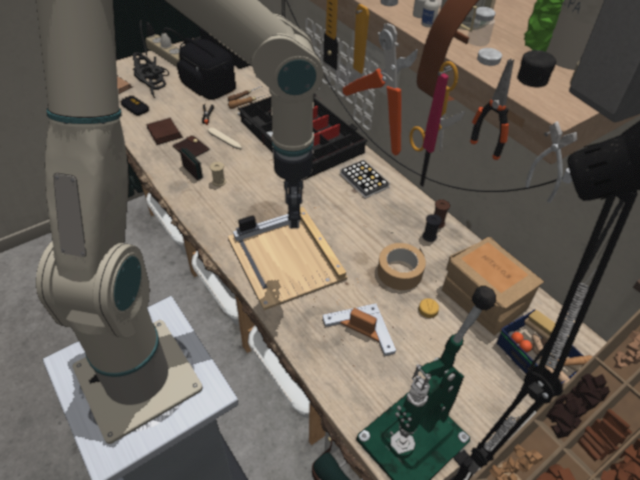

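```bash
python3 -m creep '[[[0,-0.3,0.3],0.15,0],[[0.05,-0.6,0.6],0.3,0],[[0.1,-0.8,0.8],0.45,0],[[0.1,-0.95,0.95],0.6,0],[[0.1,-0.95,0.95],0.73,0],[[0.1,-0.95,0.95],0.73,0]]'; python3 go.py 440 -130 230 25
python3 - <<'E'
from cell import cams
import cv2
print(cams.get_calibration("wrist"))
cv2.imwrite("pics/w7.png",cams.get_image("wrist"))
E
```

```text
clock: 8.65
eef_pos: [433.7, -117.3, 231.1]
tool_rot: [-2.194, 1.566, 2.958]
force: [-0.9, -0.1, 0.2]
width: 85.6
t 8.65 pos [ 433.7 -117.3  231.1] jaw 25.2 w 85.6 F [-0.9 -0.1  0.2]
shift [0.011 0.003 0.142] spin 0.004 q [-0.47  0.51  0.99  2.06 -0.57  0.87  1.29]
R [[-0.005, 0.905, 0.426], [0.001, 0.426, -0.905], [-1.0, -0.004, -0.003]]
{'fx': 424.01842167483255, 'fy': 424.01842167483255, 'cx': 323.5167369511387, 'cy': 235.91270137604263, 'R': array([[ 0.90500581,  0.42539006, -0.00278928],
       [ 0.41047468, -0.87151465,  0.26827739],
       [ 0.11169163, -0.24393753, -0.96333767]]), 't': array([-342.56738847, -315.06483221,  302.44863856])}
```

View pics/w7.png

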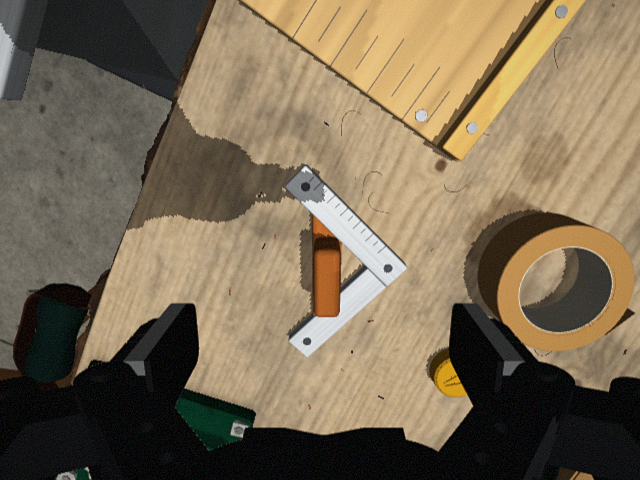

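```bash
cat > m4.py <<'E'
from h import *
W={'fx':424.018,'fy':424.018,'cx':323.517,'cy':235.913,'R':np.array([[ 0.90500581,  0.42539006, -0.00278928],
       [ 0.41047468, -0.87151465,  0.26827739],
       [ 0.11169163, -0.24393753, -0.96333767]]), 't': np.array([-342.56738847, -315.06483221,  302.44863856])}
q,r=fit([(W,[(52,52,14),(-78,52,14),(-78,26,14),(52,-78,14),(26,-78,14)],[(407,266),(307,164),(287,185),(307,357),(289,340)])],[461,-174,-.345])
print(q,r,45+np.rad2deg(q[2]))
d=np.array([[22*.7-8,-22*.7-8,56],[30*.7-8,-30*.7-8,56],[30*.7+8,-30*.7+8,56],[-30*.7-8,30*.7-8,56],[-30*.7+8,30*.7+8,56]])
print(proj(W,T(q,d)).round(0))
E
python3 m4.py
python3 - <<'E'
import cv2
cv2.imwrite("pics/w7c.png",cv2.resize(cv2.imread("pics/w7.png")[155:365,270:420],None,fx=2.8,fy=2.8,interpolation=3))
E
```

```text
[ 4.63101070e+02 -1.70885003e+02 -3.53048019e-01] [[[2.3, 1.3], [0.0, -0.4], [-1.4, 0.2], [0.7, -0.1], [-0.8, -0.5]]] 24.771838548328372
[[314. 309.]
 [314. 318.]
 [341. 318.]
 [314. 249.]
 [343. 249.]]
```

View pics/w7c.png

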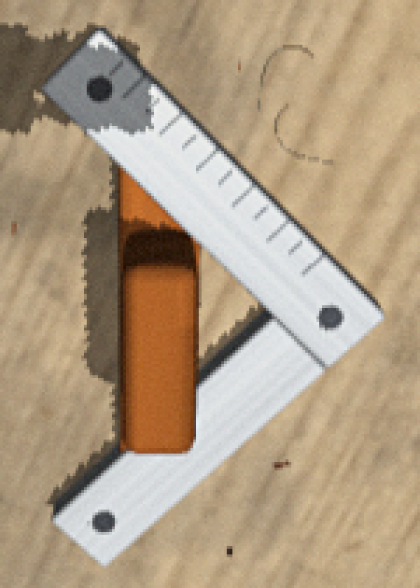

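```bash
python3 go.py 463 -171 26 24.8; python3 -m creep '[[[0.2,0.03,0.3],0,0],[[0.5,0.03,0.6],0,0],[[0.9,0.03,0.62],0,0],[[1,0.03,0.62],0,0],[[1,0.03,0.62],0,0]]';python3 go.py 463 -171 26 24.8
```

```text
t 8.7 pos [ 433.6 -116.9  231.2] jaw 25.4 w 85.5 F [0.7 0.1 0.9]
shift [2.05  0.041 0.622] spin 0.012 q [-0.47  0.51  0.99  2.06 -0.57  0.87  1.29]
R [[-0.005, 0.904, 0.428], [0.001, 0.428, -0.904], [-1.0, -0.004, -0.003]]
clock: 9.2
eef_pos: [461.1, -171.3, 130.8]
tool_rot: [-2.5, 1.563, 2.652]
force: [-0.6, -0.2, 0.7]
width: 85.5
t 9.2 pos [ 461.1 -171.3  130.8] jaw 25.2 w 85.5 F [-0.6 -0.2  0.7]
shift [1.048 0.023 0.012] spin 0.009 q [-0.2   0.7   0.78  2.06 -0.76  0.71  1.52]
R [[-0.007, 0.905, 0.426], [0.003, 0.426, -0.905], [-1.0, -0.004, -0.006]]
```

```bash
python3 -m creep '[[[0.3,0.02,0.005],0,0],[[0.6,0.02,0.005],0,0],[[0.8,0.02,0.005],0,0],[[0.95,0.02,0.005],0,0],[[1,0.02,0.005],0,0],[[1,0.02,0.005],0,0]]';python3 go.py 463 -171 26 24.8;  python3 - <<'E'
from cell import cams
import cv2
cv2.imwrite("pics/w8.png",cams.get_image("wrist"))
E
```

```text
clock: 9.8
eef_pos: [464.6, -172.2, 32.9]
tool_rot: [-2.646, 1.569, 2.505]
force: [-0.3, 0.9, 0.5]
width: 85.4
t 9.8 pos [ 464.6 -172.2   32.9] jaw 25.1 w 85.4 F [-0.3  0.9  0.5]
shift [ 0.069 -0.01  -0.017] spin 0.007 q [-0.06  0.83  0.56  2.1  -0.98  0.5   1.69]
R [[-0.002, 0.905, 0.425], [0.001, 0.425, -0.905], [-1.0, -0.001, -0.002]]
```

View pics/w8.png

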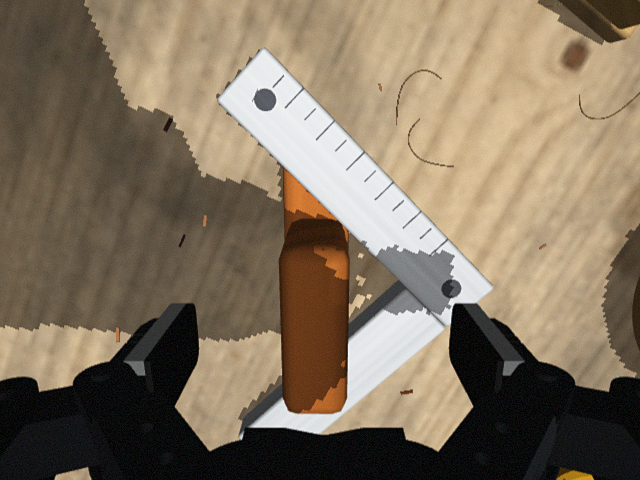

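```bash
python3 -m creep '[[[0.03,-0.01,0],0,0],[[0.06,-0.01,-0.01],0,0],[[0.06,-0.01,-0.01],0,0],[[0.06,-0.01,-0.01],0,1],[[0.06,-0.01,-0.01],0,1],[[0.06,-0.01,-0.01],0,1],[[0.06,-0.01,-0.01],0,1],[[0.06,-0.01,-0.01],0,1],[[0.06,-0.01,-0.01],0,1],[[0.06,-0.01,-0.01],0,1]]';python3 go.py 463 -171 26 24.8;  python3 - <<'E'
from cell import cams
import cv2
cv2.imwrite("pics/w9.png",cams.get_image("wrist"))
E
```

```text
clock: 10.85
eef_pos: [462.5, -172.5, 26.2]
tool_rot: [-2.301, 1.568, 2.847]
force: [-0.1, -0.6, 4.1]
width: 21.1
t 10.85 pos [ 462.5 -172.5   26.2] jaw 25.0 w 21.1 F [-0.1 -0.6  4.1]
shift [ 0.002  0.01  -0.011] spin 0.004 q [-0.05  0.84  0.55  2.1  -0.99  0.48  1.7 ]
R [[-0.003, 0.906, 0.423], [0.001, 0.423, -0.906], [-1.0, -0.002, -0.002]]
```

View pics/w9.png

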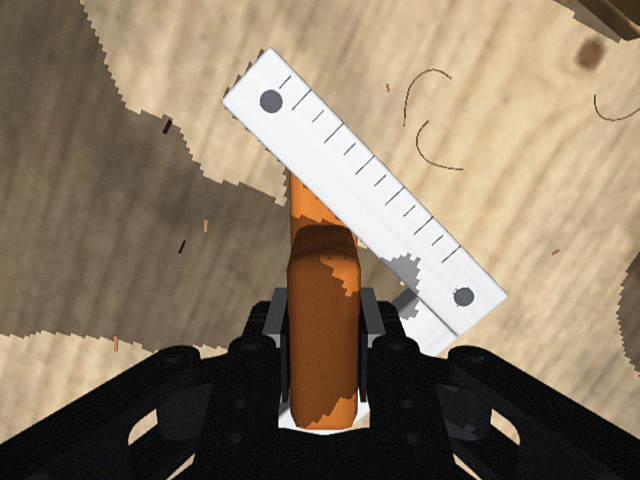

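```bash
python3 -m creep '[[[-0.15,0,0],0,1],[[-0.4,0,0],0,1],[[-0.7,0,0],0,1],[[-0.8,0,0],0,1],[[-0.8,0,0],0,1]]';python3 go.py 455 122 106 35.25;  python3 - <<'E'
from cell import cams
import cv2
cv2.imwrite("pics/d10.png",cams.get_image("side")[200:440,150:470])
E
```

```text
clock: 11.4
eef_pos: [463.4, -172.2, 106.5]
tool_rot: [-2.476, 1.57, 2.674]
force: [-0.4, -1.0, -3.9]
width: 21.2
t 11.4 pos [ 463.4 -172.2  106.5] jaw 25.1 w 21.2 F [-0.4 -1.  -3.9]
shift [ 0.007  1.17  -2.701] spin -0.227 q [-0.17  0.73  0.73  2.07 -0.82  0.65  1.56]
R [[-0.001, 0.906, 0.423], [0.001, 0.423, -0.906], [-1.0, -0.001, -0.001]]
```

View pics/d10.png

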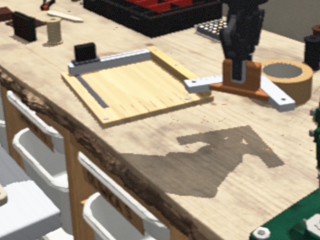

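```bash
python3 -m creep '[[[0,0.13,-0.3],0,1],[[0,0.26,-0.6],-0.1,1],[[0,0.39,-0.9],-0.227,1],[[0,0.39,-0.9],-0.227,1]]';python3 go.py 455 122 106 35.25
```

```text
clock: 11.85
eef_pos: [458.1, -67.9, 103.9]
tool_rot: [-2.88, 1.56, 2.456]
force: [0.7, 0.5, -3.9]
width: 21.1
t 11.85 pos [458.1 -67.9 103.9] jaw 35.7 w 21.1 F [ 0.7  0.5 -3.9]
shift [-0.007  1.085 -1.559] spin 0.011 q [-0.35  0.69  0.68  2.15 -0.81  0.59  1.55]
R [[-0.009, 0.812, 0.584], [0.007, 0.584, -0.812], [-1.0, -0.003, -0.011]]
```

```bash
python3 -m creep '[[[0,0.2,-0.25],0,1],[[0,0.4,-0.5],0,1],[[0,0.55,-0.78],0,1],[[0,0.55,-0.78],0,1]]';python3 -m creep '[[[0,0.2,-0.25],0,1],[[0,0.4,-0.5],0,1],[[0,0.5,-0.75],0,1],[[0,0.5,-0.75],0,1],[[0,0.5,-0.75],0,1]]';python3 go.py 455 122 106 35.25;  python3 - <<'E'
from cell import cams
import cv2
print(cams.get_calibration("wrist"))
cv2.imwrite("pics/w11.png",cams.get_image("wrist"))
E
```

```text
clock: 12.25
eef_pos: [457.8, 26.6, 104.2]
tool_rot: [-2.705, 1.561, 2.63]
force: [1.0, -0.5, -4.7]
width: 21.4
clock: 12.75
eef_pos: [456.9, 111.0, 105.3]
tool_rot: [-2.133, 1.566, -3.088]
force: [-0.5, -1.5, -5.1]
width: 21.1
t 12.75 pos [456.9 111.  105.3] jaw 35.3 w 21.1 F [-0.5 -1.5 -5.1]
shift [-0.007  0.048 -0.1  ] spin 0.001 q [-0.77  0.71  0.73  2.13 -0.85  0.62  1.19]
R [[-0.005, 0.816, 0.578], [-0.0, 0.578, -0.816], [-1.0, -0.004, -0.002]]
{'fx': 424.01842167483255, 'fy': 424.01842167483255, 'cx': 323.5167369511387, 'cy': 235.91270137604263, 'R': array([[ 0.8164343 ,  0.57743293, -0.00249837],
       [ 0.55670012, -0.78595626,  0.26899392],
       [ 0.15336234, -0.22100671, -0.96313863]]), 't': array([-437.44640779, -168.31561468,  212.69422257])}
```

View pics/w11.png

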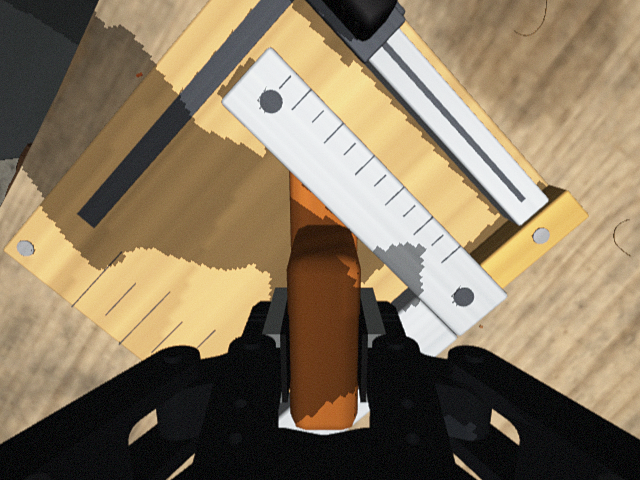

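Run:
```python
import cv2
cv2.imwrite("pics/w11c.png",cv2.resize(cv2.imread("pics/w11.png")[30:310,355:595],None,fx=2.1,fy=2.1,interpolation=3))
```

```text
(no output)
```

View pics/w11c.png

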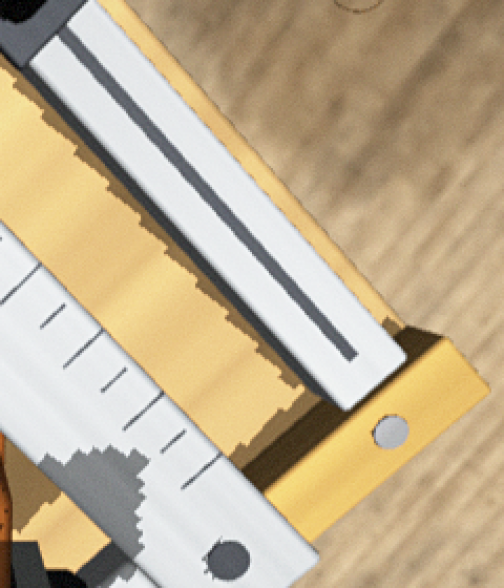

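```bash
cat > m5.py <<'E'
from h import *
W={'fx':424.018,'fy':424.018,'cx':323.517,'cy':235.913,'R':np.array([[ 0.8164343 ,  0.57743293, -0.00249837],
       [ 0.55670012, -0.78595626,  0.26899392],
       [ 0.15336234, -0.22100671, -0.96313863]]), 't':np.array([-437.44640779, -168.31561468,  212.69422257])}
w=lambda u:np.array(u)/2.1+[355,30]
P=[ray(W,w(u),z)[:2] for u,z in [((32,66),33),((347,411),33),((98,2),33),((406,357),33),((270,495),32),((443,338),32)]]
for p in P:print(p.round(1))
for a,b in((0,1),(2,3),(5,4)):
    d=P[b]-P[a];print(np.rad2deg(np.arctan2(d[1],d[0])))
# square points from this image (underside z~92-... tcp z 105.3 -> underside 79, top 93)
for u in [(270,48),(508,297),(222,100)]: print(u,ray(W,u,93.3)[:2].round(1))
ax=-.168;n=np.array([-np.sin(ax),np.cos(ax)])
# intersection of fence inner line with back fence inner line
def inter(p,a,q,b):
    A=np.c_[[np.cos(a),np.sin(a)],[-np.cos(b),-np.sin(b)]];t=np.linalg.solve(A,q-p);return p+t[0]*A[:,0]
for ax in(-.163,-.17,-.178): print("corner",inter((P[0]+P[1])/2,ax,(P[4]+P[5])/2,ax+np.pi/2))
E
python3 m5.py
```

```text
[421.1 200.7]
[533.7 182. ]
[425.1 219.7]
[536.2 200.5]
[533.2 153.9]
[540.9 209.4]
-9.457720257375618
-9.81138604352528
-97.87319788429033
(270, 48) [390.  175.1]
(508, 297) [517.3 153.3]
(222, 100) [385.5 151.4]
corner [537.00772659 181.52738936]
corner [536.93526725 181.11066133]
corner [536.84532248 180.6356976 ]
```

```bash
python3 -m creep '[[[0.15,0,0],0,1],[[0.35,0,0],0,1],[[0.5,0,0],0,1],[[0.6,0,0],0,1],[[0.62,0,0],0,1],[[0.62,0,0],0,1]]';python3 go.py 467 125 37 35.4;  python3 - <<'E'
from cell import cams
import cv2
cv2.imwrite("pics/w12.png",cams.get_image("wrist"))
E
```

```text
clock: 13.4
eef_pos: [457.6, 110.4, 44.3]
tool_rot: [-2.394, 1.568, 2.932]
force: [-0.3, -0.1, -3.7]
width: 21.0
t 13.4 pos [457.6 110.4  44.3] jaw 35.1 w 21.0 F [-0.3 -0.1 -3.7]
shift [ 0.072  0.161 -0.065] spin -0.006 q [-0.67  0.8   0.57  2.16 -1.    0.48  1.31]
R [[-0.003, 0.818, 0.576], [0.001, 0.576, -0.818], [-1.0, -0.002, -0.002]]
```

View pics/w12.png

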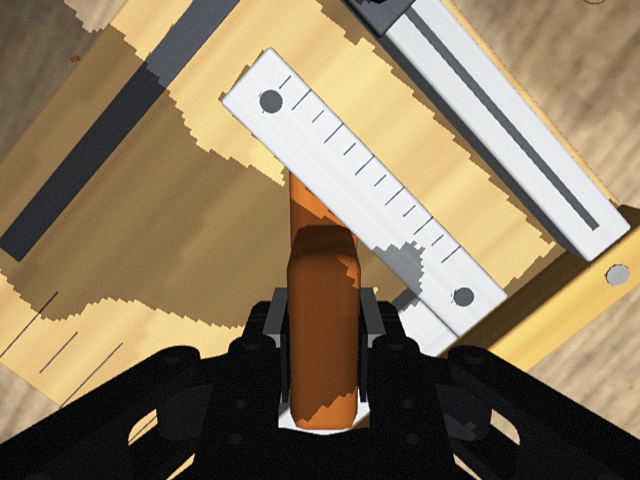

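```bash
python3 -m creep '[[[0.04,0,0],0,1],[[0.07,0,0],0,1],[[0.07,0,0],0,1]]';python3 go.py 476.6 138.9 37 35.4; python3 -m creep '[[[0.01,0.08,-0.04],0,1],[[0.01,0.15,-0.08],0,1],[[0.01,0.22,-0.11],0,1],[[0.01,0.28,-0.124],0,1],[[0.01,0.28,-0.124],0,1]]';python3 go.py 476.6 138.9 37 35.4
```

```text
clock: 13.75
eef_pos: [457.9, 111.5, 38.2]
tool_rot: [3.124, 1.568, 2.168]
force: [-1.6, 0.6, 6.0]
width: 21.1
t 13.75 pos [457.9 111.5  38.2] jaw 35.2 w 21.1 F [-1.6  0.6  6. ]
shift [ 0.012  0.311 -0.116] spin -0.004 q [-0.65  0.8   0.55  2.16 -1.01  0.46  1.32]
R [[-0.001, 0.817, 0.577], [0.002, 0.577, -0.817], [-1.0, 0.0, -0.003]]
clock: 14.25
eef_pos: [474.5, 136.8, 38.2]
tool_rot: [1.959, 1.57, 1.002]
force: [-1.4, -1.8, 15.0]
width: 21.0
t 14.25 pos [474.5 136.8  38.2] jaw 35.2 w 21.0 F [-1.4 -1.8 15. ]
shift [ 0.012  0.029 -0.005] spin -0.005 q [-0.71  0.83  0.59  2.1  -0.98  0.51  1.24]
R [[0.001, 0.817, 0.576], [0.001, 0.576, -0.817], [-1.0, 0.001, -0.0]]
```

```bash
python3 -m creep '[[[-0.01,0.03,0],0,1],[[-0.01,0.05,0],0,1],[[-0.01,0.05,0],0,1]]';python3 go.py 476.6 138.9 37 35.4; python3 -m creep '[[[0,0.02,0],0,1],[[0,0.04,0],0,1],[[0,0.04,0],0,1]]';python3 go.py 476.6 138.9 37 35.4;  python3 - <<'E'
from cell import cams
import cv2
cv2.imwrite("pics/w13.png",cams.get_image("wrist"))
E
```

```text
clock: 14.55
eef_pos: [474.8, 137.9, 38.2]
tool_rot: [-1.986, 1.565, -2.942]
force: [-8.3, -6.8, 12.1]
width: 21.3
t 14.55 pos [474.8 137.9  38.2] jaw 35.2 w 21.3 F [-8.3 -6.8 12.1]
shift [0.012 0.021 0.002] spin -0.005 q [-0.72  0.83  0.59  2.1  -0.97  0.52  1.23]
R [[-0.006, 0.817, 0.576], [-0.001, 0.576, -0.817], [-1.0, -0.006, -0.002]]
clock: 14.85
eef_pos: [474.8, 137.9, 38.3]
tool_rot: [-1.912, 1.559, -2.87]
force: [-16.2, -12.4, 21.1]
width: 21.2
t 14.85 pos [474.8 137.9  38.3] jaw 35.1 w 21.2 F [-16.2 -12.4  21.1]
shift [0.012 0.021 0.003] spin -0.006 q [-0.72  0.83  0.6   2.09 -0.96  0.53  1.22]
R [[-0.011, 0.818, 0.575], [-0.003, 0.575, -0.818], [-1.0, -0.011, -0.004]]
```

View pics/w13.png

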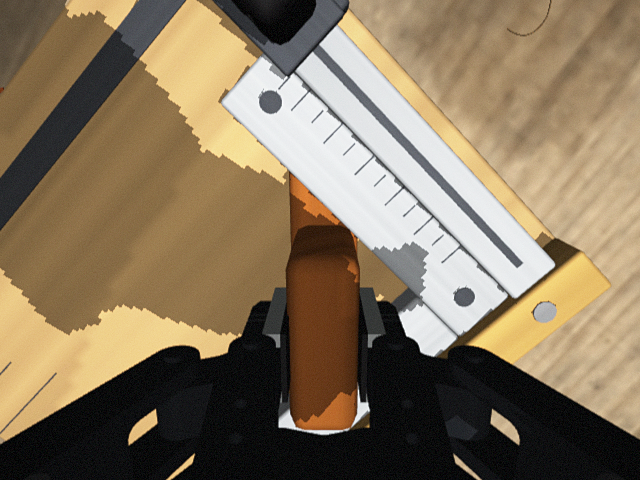

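Run:
```python
import cv2
cv2.imwrite("pics/w13c.png",cv2.resize(cv2.imread("pics/w13.png")[40:370,210:570],None,fx=1.8,fy=1.8,interpolation=3))
cv2.imwrite("pics/w13d.png",cv2.resize(cv2.imread("pics/w13.png")[240:370,430:570],None,fx=4.5,fy=4.5,interpolation=3))
```

```text
(no output)
```

View pics/w13c.png

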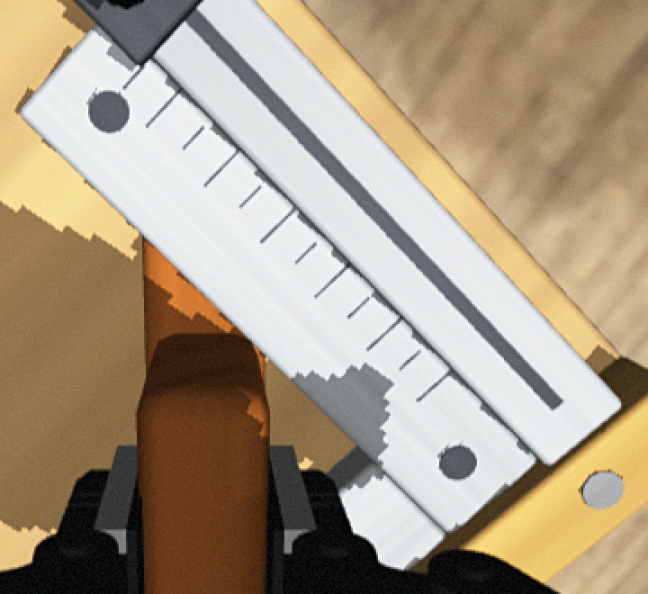

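View pics/w13d.png

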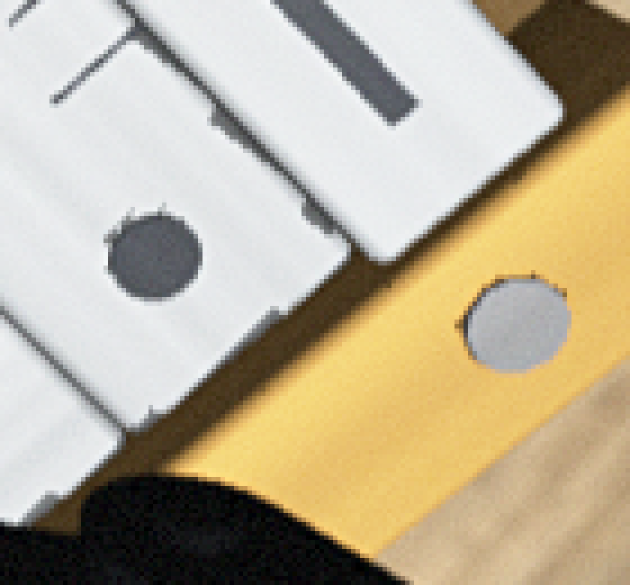

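```bash
cat > m6.py <<'E'
from h import *
from cell import cams,readout
W=cams.get_calibration("wrist")
d=lambda u:np.array(u)/4.5+[430,240]
c=lambda u:np.array(u)/1.8+[210,40]
L={"sq back z26":[ray(W,d((345,255)),26),ray(W,d((130,430)),26)],"backf top z32":[ray(W,d((630,92)),32),ray(W,d((165,465)),32)],
"sq side z26":[ray(W,c((150,62)),26),ray(W,c((537,462)),26)],"sidef top z33":[ray(W,c((156,50)),33),ray(W,c((547,465)),33)]}
for k,(a,b) in L.items():
    e=b-a;print(k,a.round(1),b.round(1),"ang",np.rad2deg(np.arctan2(e[1],e[0])).round(2))
def dist(p,a,b):
    e=(b-a)[:2]/np.linalg.norm((b-a)[:2]);q=(p-a)[:2];return round(float(e[0]*q[1]-e[1]*q[0]),2)
print([dist(p,*L["backf top z32"]) for p in L["sq back z26"]],[dist(p,*L["sidef top z33"]) for p in L["sq side z26"]])
E
python3 m6.py
```

```text
sq back z26 [534.6 179.9  26. ] [530.2 155.8  26. ] ang -100.24
backf top z32 [540.2 204.9  32. ] [531.3 156.4  32. ] ang -100.38
sq side z26 [419.1 199.8  26. ] [535.1 180.2  26. ] ang -9.57
sidef top z33 [419.7 201.9  33. ] [532.9 181.6  33. ] ang -10.17
[-1.03, -0.97] [-2.18, -0.94]
```

```bash
cat > st.py <<'E'
from cell import readout
import numpy as np
from scipy.spatial.transform import Rotation as Ro
s=readout.read_state();R=Ro.from_euler("xyz",s["tool_rot"]).as_matrix()
c,n=np.cos(-.169),np.sin(-.169);F=s["force"]
print("t",round(float(s["clock"]),2),s["eef_pos"].round(2),"jaw",np.rad2deg(np.arctan2(R[1,1],R[0,1])).round(2),"Fjig",round(c*F[0]+n*F[1],1),round(-n*F[0]+c*F[1],1),F[2].round(1),"Tz",s["torque"].round(2),"w",round(float(s["width"]),1))
E
python3 st.py
python3 -m creep '[[[0,0.02,0],0,1],[[0,0.03,0],0,1],[[0,0.03,0],0,1]]' >/dev/null; python3 st.py
python3 -m creep '[[[0,0,0],-0.02,1],[[0,0,0],-0.04,1],[[0,0,0],-0.04,1],[[0,0,0],-0.04,1]]'>/dev/null; python3 st.py
python3 -m creep '[[[0,0,0],0.02,1],[[0,0,0],0.04,1],[[0,0,0],0.06,1],[[0,0,0],0.08,1],[[0,0,0],0.08,1]]'>/dev/null; python3 st.py
```

```text
t 14.9 [474.81 137.91  38.27] jaw 35.11 Fjig -13.5 -14.0 21.1 Tz [-1.96  2.49  0.42] w 21.0
t 15.2 [474.81 137.93  38.31] jaw 35.05 Fjig -19.1 -18.8 26.9 Tz [-2.58  3.41  0.43] w 20.9
t 15.6 [474.72 138.03  38.28] jaw 36.49 Fjig -18.1 -17.7 26.1 Tz [-2.6   3.74 -1.07] w 21.1
t 16.1 [474.89 137.72  38.22] jaw 33.52 Fjig -17.7 -19.9 25.3 Tz [-2.96  3.69  1.54] w 21.1
```

Run:
```python
from cell import cams
import cv2
a=cams.get_image("wrist")
cv2.imwrite("pics/w14c.png",cv2.resize(a[40:370,210:570],None,fx=1.8,fy=1.8,interpolation=3))
cv2.imwrite("pics/w14.png",a)
```

```text
(no output)
```

View pics/w14c.png

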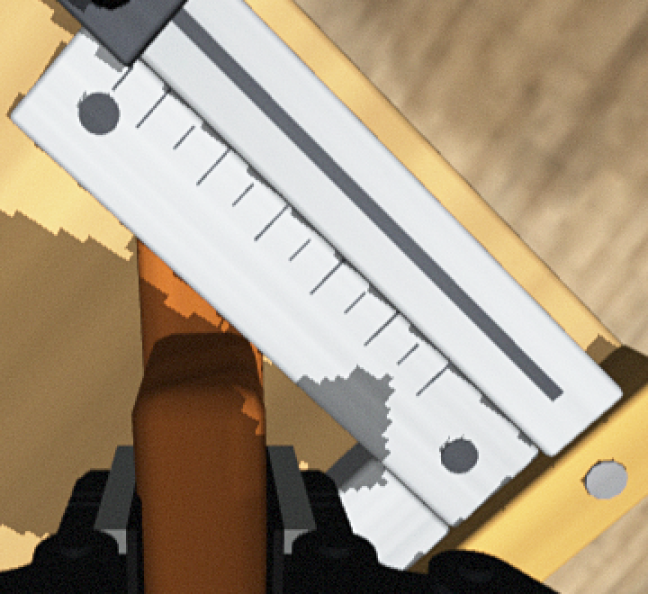

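Run:
```python
import cv2,numpy as np
for f in("w13","w14"):
    g=cv2.cvtColor(cv2.imread(f"pics/{f}.png"),6)
    l=cv2.createLineSegmentDetector().detect(g)[0][:,0]
    print(f)
    for a in l:
        n=np.hypot(a[2]-a[0],a[3]-a[1])
        if n>60 and min(a[0],a[2])>200 and max(a[1],a[3])<370 : print(a.round(1),n.round(0))
```

```text
w13
[556.5 264.8 502.7 208.5] 78.0
[516.3 267.5 313.   52. ] 296.0
[253.9 133.6 329.1 208.4] 106.0
[319.8  45.3 523.2 263. ] 298.0
[296.4  71.1 512.7 296.1] 312.0
[260.8  56.9 220.6 101.9] 60.0
[581.  250.8 466.4 344.4] 148.0
[290.1 238.1 287.7 173.1] 65.0
[551.  236.4 348.1  10.5] 304.0
[502.4 207.7 337.3  27.6] 244.0
[287.6  72.7 341.   13.5] 80.0
[338.9  24.8 505.7 206.8] 247.0
[550.9  81.1 594.3  26.8] 69.0
w14
[462.5 331.4 509.5 290.8] 62.0
[250.3 136.  372.8 250.9] 168.0
[289.9  71.4 515.7 293.1] 316.0
[516.3 262.4 305.6  51.9] 298.0
[312.4  45.1 522.2 256.6] 298.0
[253.6  58.3 215.  105.1] 61.0
[580.7 244.5 464.9 343.9] 153.0
[254.9  53.9 201.2   1.3] 75.0
[523.7 226.3 328.8  26.1] 279.0
[551.2 230.  340.6   9.4] 305.0
[279.5  74.5 332.9  11.7] 82.0
[330.9  24.1 384.1  78.4] 76.0
[416.   84.  464.4 134.4] 70.0
[500.3 172.2 542.7 216.1] 61.0
[386.   80.2 533.2 231.8] 211.0
[513.9 359.  562.5 318.9] 63.0
[579.7 326.  637.6 262.5] 86.0
```

Run:
```python
from h import *
from cell import cams
W=cams.get_calibration("wrist")
def A(n,l,z):
    a=ray(W,l[:2],z);b=ray(W,l[2:],z);e=b-a;print(n,a[:2].round(1),b[:2].round(1),(np.rad2deg(np.arctan2(e[1],e[0]))%90-90).round(2))
A("sq inner edge",(250.3,136,372.8,250.9),26)
A("fence inner",(289.9,71.4,515.7,293.1),33)
A("groove",(312.4,45.1,522.2,256.6),33)
A("fence outer",(340.6,9.4,551.2,230),33)
A("backf top",(464.9,343.9,580.7,244.5),32)
A("sq back",(462.5,331.4,509.5,290.8),26)
```

```text
sq inner edge [419.1 175.1] [480.6 164.2] -10.03
fence inner [420.2 201.1] [533.  181.9] -9.65
groove [422.1 211.8] [525.5 194.3] -9.64
fence outer [423.8 225.5] [527.6 207.8] -9.72
backf top [531.2 154.2] [540.7 209.6] -9.73
sq back [530.5 156.4] [534.7 180.6] -9.87
```

```bash
python3 -m creep '[[[0,0.01,0],-0.02,1],[[0,0.02,0],-0.04,1],[[0,0.02,0],-0.045,1],[[0,0.02,0],-0.045,1],[[0,0.02,0],-0.045,1],[[0,0.02,0],-0.045,1]]'>/dev/null; python3 st.py
python3 - <<'E'
from h import *
from cell import cams
import cv2
W=cams.get_calibration("wrist")
a=cams.get_image("wrist"); cv2.imwrite("pics/w15.png",a)
b=cv2.resize(a[40:370,210:570],None,fx=1.8,fy=1.8,interpolation=3)
cv2.imwrite("pics/w15c.png",b)
s=cams.get_image("side");cv2.imwrite("pics/d15.png",cv2.resize(s[220:330,205:365],None,fx=4,fy=4,interpolation=3))
for l in cv2.createLineSegmentDetector().detect(cv2.cvtColor(a,6))[0][:,0]:
    n=np.hypot(l[2]-l[0],l[3]-l[1])
    if n>45 and min(l[0],l[2])>200 and max(l[1],l[3])<370:
        A=[]
        for z in(26,33):
            p=ray(W,l[:2],z);q=ray(W,l[2:],z);e=q-p;A.append(((np.rad2deg(np.arctan2(e[1],e[0]))%90)-90).round(2))
        print(l.round(0),n.round(0),A,p[:2].round(1),q[:2].round(1))
E
```

```text
t 16.75 [474.84 137.73  38.2 ] jaw 35.07 Fjig -22.0 -20.3 29.1 Tz [-3.36  4.14 -0.3 ] w 20.8
[349.   8. 314.  49.] 54.0 [np.float64(-8.4), np.float64(-8.4)] [423.5 226.1] [421.1 209.7]
[461. 335. 509. 296.] 63.0 [np.float64(-10.07), np.float64(-10.07)] [526.3 157.9] [530.5 181.3]
[517. 298. 555. 266.] 50.0 [np.float64(-9.64), np.float64(-9.64)] [533.2 182.2] [536.2 199.8]
[556. 263. 516. 222.] 57.0 [np.float64(-7.7), np.float64(-7.7)] [535.6 201. ] [513.2 204.1]
[517. 267. 313.  52.] 296.0 [np.float64(-9.59), np.float64(-9.59)] [525.1 191.4] [421.4 208.9]
[297.  71. 514. 296.] 313.0 [np.float64(-9.63), np.float64(-9.63)] [420.2 201. ] [532. 182.]
[320.  45. 523. 262.] 297.0 [np.float64(-9.63), np.float64(-9.63)] [422.1 211.8] [525.6 194.3]
[223. 103. 340. 219.] 164.0 [np.float64(-10.02), np.float64(-10.02)] [405.7 178.4] [461.1 168.6]
[279. 346. 285. 301.] 45.0 [np.float64(-63.39), np.float64(-63.39)] [471.3 113. ] [462.6 130.4]
[260.  57. 221. 102.] 60.0 [np.float64(-9.55), np.float64(-9.55)] [408.1 197.8] [404.8 178.1]
[582. 251. 468. 344.] 148.0 [np.float64(-9.76), np.float64(-9.7
[... 372 characters left out ...]
64(-9.58)] [417.9 198.3] [422.1 223.3]
[516. 221. 337.  27.] 264.0 [np.float64(-9.6), np.float64(-9.6)] [512.9 204.3] [423.5 219.4]
[421.  86. 468. 138.] 71.0 [np.float64(-9.55), np.float64(-9.55)] [456.5 220.8] [480.3 216.8]
[503. 177. 540. 218.] 55.0 [np.float64(-9.49), np.float64(-9.49)] [498.8 213.6] [519.2 210.2]
[339.  25. 507. 207.] 248.0 [np.float64(-9.52), np.float64(-9.52)] [423.6 220.3] [507.  206.3]
[514. 362. 559. 327.] 57.0 [np.float64(-9.48), np.float64(-9.48)] [550.9 161.2] [554.5 182.6]
[599. 309. 638. 269.] 56.0 [np.float64(-89.89), np.float64(-89.89)] [561.9 196.7] [561.8 216.4]
[549.  85. 598.  23.] 79.0 [np.float64(-89.79), np.float64(-89.79)] [490.9 245.1] [490.8 267.7]
```

View pics/w15c.png

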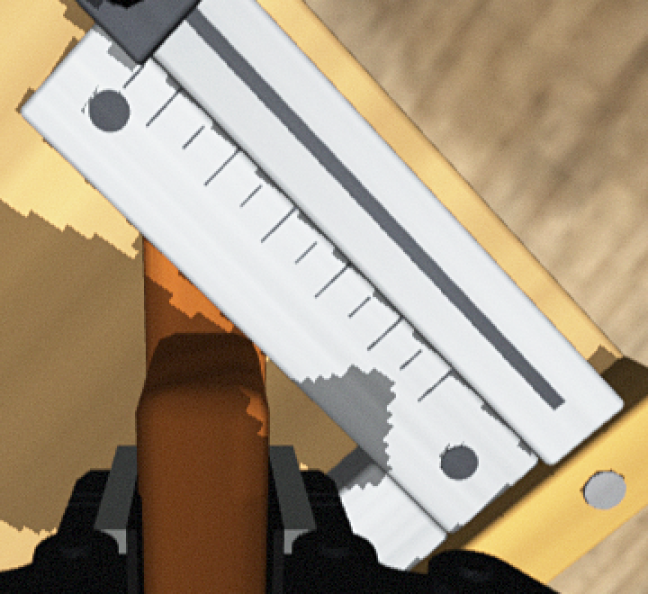

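View pics/d15.png

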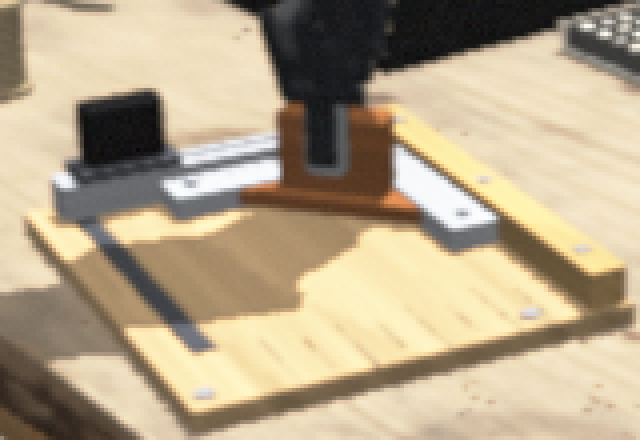

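```bash
python3 st.py
python3 - <<'E'
from cell import order
print(order.finish_job())
E
python3 st.py
```

```text
t 16.85 [474.85 137.76  38.22] jaw 35.07 Fjig -20.8 -20.7 29.7 Tz [-3.33  4.12 -0.27] w 21.1
the job is handed in; nothing more can be done
None
the job is handed in; nothing more can be done
```

The job is done and handed in at 16.85 s. The fence was slid out first, then the square was seated. It finished with the square still gripped and pressed into the corner.

- **Side fence:** I slid it by its black grip about 70 mm until it met the end stop; the push rose to 19 N with no further motion. The later push on the square, about 20 N along the fence's outward direction, holds it there.
- **Square:** I gripped it by its handle and laid it flat on the board. The tool sat 12.0 mm higher than at pick-up, which is exactly the board's thickness. At the end it was pressed with about 21 N against each fence and about 30 N down, with the finger opening at 21 mm.
- **Flush check:** I twisted the tool about 1.5° each way to test the fit. The picture at one extreme and the one after returning show the square at the same angle, so the fences hold it rather than the grip.
- **What disagreed slightly:** in the last pictures the square's edges read up to about 0.4° off the fences, and about 1 mm from the back fence's top edge. The gap was the same at both ends. I put this down to calibration and edge reading, because both faces carry equal force, but I could not confirm it independently.
- **Bystanders:** I did not go near the tape roll, the spool or the wax.

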